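# Turn the stiff leaf of a recipe file and hold it open

## Robot

A 7-joint arm with a two-finger parallel gripper is mounted at the origin on a cart in front of the work surface, level with it; the furniture and walls round the work are solid. World frame = base frame: x ahead of the robot, y to its left, z up, the work surface at z = 0. Lengths are in mm, angles in rad, forces in N, time in s.
With the tool pointing down it reaches from about 425 to 950 mm from the base axis. Payload 4.7 kg.
Tool frame: the origin (TCP) lies between the finger pads; the fingertips stand 25 mm ahead of it and the grasp point (between the pads) lies 6 mm ahead of it; z points along the fingers, y is the line along which they close (so a half turn about z gives the same grasp; the last joint's range is limited). The gripper opens to 85 mm and grips with 20 to 120 N. Pads are 22 mm wide; open, the fingers measure 114 mm over their backs; the gripper's body (76 mm by 85 mm) begins 54 mm behind the grasp point. The pads swing forward as they close: fully open they stand 13 mm farther back than shut.
Start: joints at [-1.182, 0.469, -0.049, 1.532, 0.024, 1.141, -0.082], TCP at [273.845, 616.972, 256.335] pointing down, gripper open.
Joint ranges: [-2.59, 2.59], [-0.33, 1.99], [-1.39, 1.29], [0.1, 2.45], [-1.04, 4.18], [0.21, 1.99], [-2.66, 2.66]. Speed limits (rad/s): [2.57, 2.57, 3.14, 3.14, 3.14, 3.14, 3.14].

## Interface

Orientations are given as [roll, pitch, yaw] about the fixed x, y, z axes, in that order (R = Rz(yaw) Ry(pitch) Rx(roll)).
In Python, from rig import * gives the robot as it stands.
- The arm moves only by the tool move_arm, never from a script. Its argument "deltas" is a list of rows, each a list of 3 entries, a list of its own where there are three numbers: the shift along the tool's x, y, z in m, then the turn, a rotation vector about the tool's x, y, z in rad, then the finger opening in m, from 0 to 0.0854. A call has 1 to 20 rows; each row is the pose to reach, as a shift and turn from the pose commanded when the call began, along the tool's axes at that moment; what a row does not reach only later rows make up. A row lasts 1/12 s, in which the tool goes at most 41.7 mm and 7.16 degrees, less where a joint would pass 70% of its speed; a pose out of reach is approached as far as the arm can. A call with a gripper value outside its range is refused whole. The fingers move at their own pace and stop on an object; "force" is the grip in N (left out, the last holds). Time passes only in rows, so rows that repeat a pose let the fingers close. It gives the time, the measured TCP pose, the force, the opening and the grip force at its end, in the units of the state.
- read_state(): the state, without advancing time (a new reading comes with each control period).
- read_camera(name): name is "scene" or "top"; returns the picture (400x640x3 uint8, red, green, blue); there is no depth.
- camera_params(name): a dict with "camera_matrix" (3x3 intrinsics, pixels), "view" (4x4, takes a point from world to camera coordinates). Camera axes: x right, y up, looking along -z (the intrinsics and any distortion apply to the point x, -y, -z); pixel columns grow to the right and rows downward; lengths in mm; the calibration is good to about 2 mm. A picture is of the moment at which its call begins. camera_params takes no time and is no camera call.
- close_job(): hands the job in; it is judged then, once.
The state is a dict: "time": time; "joint_pos": joint angles; "joint_velocities": joint speeds; "joint_torque": joint torques, N m; "eef_pos": TCP position; "eef_rot": TCP orientation; "force": force on the tool from outside, world axes, zero at the start; "moment": the same for the moment, N m; "gripper_width": opening from 0.0 (shut) to 1.0 (fully open); "gripper_force": force on a finger pad.
Only numpy, scipy, OpenCV 4.12 (cv2) and the standard library are available. Lean on these libraries where they do the work, as an engineer would, in place of code of your own. Each camera call takes 0.05 s, during which the arm holds its last target. There are 200 camera calls.

## Task

Turn the recipe file to its next page. Swing the right-hand page holder off the leaf until it lies along the front edge of the board, turn the stiff leaf over the rings so that it lies flat on the left-hand stack, then swing the left-hand page holder in over the leaf so that it points straight in along the rings. Only push with the fingertips or the outside of the fingers: do not pinch the leaf or the holders' tabs, do not fling the leaf over, and leave the things standing around where they are.

Things in the scene. Friction and masses are not known exactly. Their poses are not given: they have to be found in the camera images.
- recipe_file: Open recipe file, fixed to the worktop: wooden board, 12 mm thick, x -153 to 109, y -182 to 182 mm; steel rings along its x axis, up to z = 68 mm within 16 mm of it; a stack of sheets either side, x -97 to 97, 15 to 143 mm out from the rings, top at z = 48 mm. Origin on the worktop under the middle of the rings; x away from the reader, y to the reader's left, z up.
- leaf (a joint): Angle of the leaf about the ring axis: 0 = flat on the right-hand (-y) stack, 1.571 = upright, 3.142 = flat on the left-hand (+y) stack (stops at both ends). It fits the rings snugly and stays at any angle it is left at; about 2 N at its fore-edge moves it; 70 to 140 g. A page holder above it blocks it.
- leaf_hinge (a point): Point on the ring axis, in the middle of the leaf's length, 52 mm above the worktop (fixed to recipe_file, same axes).
- leaf_edge (a point): Middle of the leaf's fore-edge. The leaf is a rigid board, dark green rim, cream faces with a picture of a dish; 6 mm thick (3 mm either side of the ring axis), 200 mm along the rings, from 8 to 165 mm out from the axis. The edge overhangs the stack by 22 mm, 37 mm above the board: fingers tilted about 45 degrees, pointing down towards the rings, can come under it from outside and push it up.
- holder_right (a joint): Right-hand page holder about its upright pivot: 0 = pointing along +x of recipe_file over the leaf; grows as it swings outward (to -y); 1.571 = along -y; stops at 0 and 1.70. Clear of the leaf over 1.25. Round steel arm, 8 mm thick, reaching 72 mm from the pivot, 2 mm above a leaf that lies flat; finger tab at its end. Stays where it is left; 1 N at the tab moves it.
- holder_left (a joint): Left-hand page holder about its upright pivot: 0 = pointing along +x of recipe_file over the left stack; grows as it swings outward (to +y); 1.571 = along +y; stops at 0 and 1.70. Round steel arm, 8 mm thick, reaching 72 mm from the pivot, 2 mm above a leaf that lies flat; finger tab at its end. Stays where it is left; 1 N at the tab moves it.
- holder_right_tab (a point): Centre of the right-hand holder's finger tab: upright black plate 26 mm long along the arm, 6 mm thick, 21 mm high (z 64 to 85 mm), its centre 56 mm from the pivot.
- holder_left_tab (a point): Centre of the left-hand holder's finger tab: same plate, 26 x 6 x 21 mm, z 64 to 85 mm, 56 mm from the pivot.
- holder_right_pivot (a point): On the pivot axis of the right-hand holder, at the height of the tab's centre (75 mm); at x -125, y -85 mm of recipe_file. Its post is 17 mm across, with the top of the hub at 68 mm.
- holder_left_pivot (a point): On the pivot axis of the left-hand holder, same heights; at x -125, y +85 mm of recipe_file.
- timer: White wind-up kitchen timer, 67 mm across, 56 mm high, loose, near the file; origin under its centre.
- spice_jar: Spice jar with a red cap, 45 mm across, 106 mm high, loose, near the file; origin under its centre.
- salt_shaker: Glass salt shaker, 44 mm across, 90 mm high, loose, near the file; origin under its centre.
- pinch_bowl: Small speckled white bowl, 60 mm across, 32 mm high, loose, at the file's front right; origin under its centre.

How it is judged (in metres and radians):
On the way, in this order (a step that is already met when the one before it is completed fails the run):
1. the right-hand holder is swung clear of the leaf (value of joint holder_right above 1.25 rad and value of joint leaf below 0.1 rad), for 0.2 s.
2. the leaf is turned over and lies flat on the left-hand stack (value of joint leaf above 3.06159 rad and value of joint holder_left above 0.8 rad), for 0.2 s.
3. the left-hand holder is swung in over the leaf (value of joint holder_left below 0.35 rad), for 0.2 s.
At the end, for the whole second after the job is handed in: The leaf lies within 0.08 rad of flat on the left-hand stack, the left-hand holder is within 0.35 rad of pointing straight over it, the right-hand holder still stands off (over 1.2 rad), and all are at rest (value of joint leaf above 3.06159 rad and value of joint holder_left below 0.35 rad and value of joint holder_right above 1.2 rad and velocity of joint leaf between -0.05 and 0.05 rad/s and velocity of joint holder_left between -0.05 and 0.05 rad/s); the robot touches nothing.
It fails at once if the leaf is pinched between the fingers (both faces pressed at once) (contact force between the fingers and leaf_c0 above 1 N and contact force between the fingers and leaf_c1 above 1 N).
It fails at once if a holder's tab is pinched (both sides pressed at once) ((contact force between the fingers and holder_right_c0 above 1 N and contact force between the fingers and holder_right_c1 above 1 N) or (contact force between the fingers and holder_left_c0 above 1 N and contact force between the fingers and holder_left_c1 above 1 N)).
It fails at once if the leaf is flung over (turns faster than 6 rad/s) (velocity of joint leaf above 6 rad/s).
It fails at once if a thing standing around is moved by more than 20 mm or lifted (distance of any of timer, spice_jar, salt_shaker, pinch_bowl from where it was at the start of the episode above 0.02 m).
It also fails if it takes over 72 s, if anything falls off the work surface, if the arm or the gripper's body presses on something with over 40 N, if the wrist force passes 120 N, or if a joint passes its speed limit or range.

## Working session

There is one attempt and no reset: what is moved stays moved. The work goes in short steps, Python scripts to look and compute and a tool call to move; the robot and the scene stay as the last step left them, time stands still between calls to the robot, and variables do not carry over. Pictures are saved under pics/ and viewed, at most 11 in all, crops included, and the job is handed in when it is done.

Besides the shell and the picture viewer there is one more tool, called after "Emit:" as name(argument=value, ...) on one line, values as JSON. move_arm: Moves the arm, as the interface text tells. Its arguments: {"type":"object","properties":{"deltas":{"type":"array"},"force":{"type":"number"}},"required":["deltas"]}

```bash
mkdir -p pics; ls
python3 - <<'E'
from rig import *
import cv2
s=read_state();print({k:s[k] for k in('time','eef_pos','eef_rot','gripper_width')})
for n in('scene','top'):
    cv2.imwrite(f'pics/{n}0.png',read_camera(n)[:,:,::-1]); p=camera_params(n);print(n,p)
E
```

```text
pics
{'time': 0.0, 'eef_pos': array([273.67219812, 616.44312732, 255.28065158]), 'eef_rot': array([-3.13967176e+00,  8.50720808e-05,  2.72378612e+00]), 'gripper_width': 1.0019787088049183}
scene {'camera_matrix': array([[450.023609  ,   0.        , 324.90522024],
       [  0.        , 450.023609  , 196.62899209],
       [  0.        ,   0.        ,   1.        ]]), 'view': array([[ 6.80427205e-01, -7.32815610e-01,  3.18101305e-04,
        -3.29921213e+02],
       [ 5.04467121e-01,  4.68717934e-01,  7.25132003e-01,
        -3.96155022e+02],
       [-5.31537151e-01, -4.93239070e-01,  6.88609815e-01,
        -7.78457444e+02],
       [ 0.00000000e+00,  0.00000000e+00,  0.00000000e+00,
         1.00000000e+00]])}
top {'camera_matrix': array([[424.01946954,   0.        , 323.67360413],
       [  0.        , 424.01946954, 199.02631892],
       [  0.        ,   0.        ,   1.        ]]), 'view': array([[-1.19063509e-01, -9.92883296e-01, -2.57724624e-03,
         1.66733948e+02],
       [ 9.69072215e-01, -1.16772470e-01,  2.17401086e-01,
        -5.80743034e+02],
       [-2.16154859e-01,  2.33869986e-02,  9.76078954e-01,
        -1.16093233e+03],
       [ 0.00000000e+00,  0.00000000e+00,  0.00000000e+00,
         1.00000000e+00]])}
```

View pics/scene0.png

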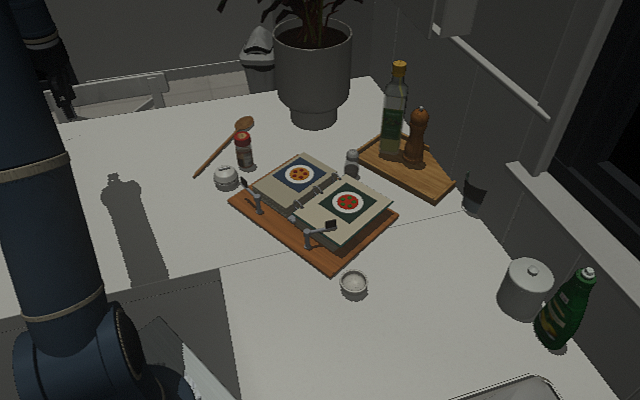

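View pics/top0.png

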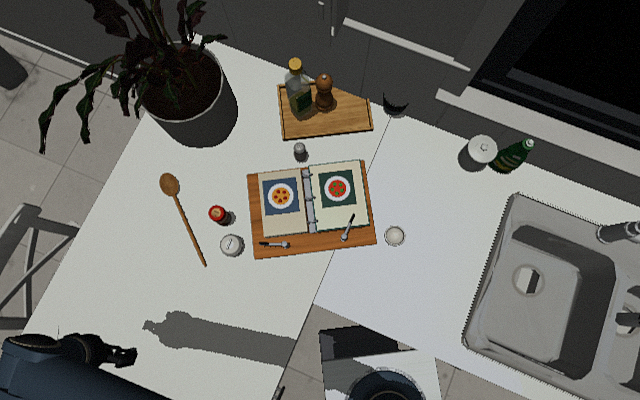

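The scene view shows the file in the middle, at about (310,215), with the bowl at (353,285). In the top view the board corners are near (247,174), (366,159), (377,243) and (254,259). The left holder points outward at (275,244) and the right one points over the leaf at (348,228). The timer is at (232,245), the jar at (219,214), the shaker at (300,152) and the bowl at (395,236).

```bash
cat > h.py <<'E'
from rig import *
import cv2, numpy as np
from scipy.spatial.transform import Rotation as Rn
def ray(n,uv,z):
    p=camera_params(n);K=p['camera_matrix'];V=p['view'];R=V[:3,:3];c=-R.T@V[:3,3]
    d=np.linalg.inv(K)@np.array([uv[0],uv[1],1.]);d=R.T@(d*[1,-1,-1])
    return c+d*(z-c[2])/d[2]
def proj(n,P):
    p=camera_params(n);q=(p['view']@np.append(P,1))[:3]*[1,-1,-1];q=p['camera_matrix']@q;return q[:2]/q[2]
E
python3 - <<'E'
from h import *
im=cv2.imread('pics/top0.png');hsv=cv2.cvtColor(im,cv2.COLOR_BGR2HSV)
cv2.imwrite('pics/crop1.png',cv2.resize(im[135:270,195:415],None,fx=3.6,fy=3.6,interpolation=cv2.INTER_CUBIC))
m=cv2.inRange(hsv,(5,110,50),(18,255,255));m[:150]=0;m[:,:240]=0;m[265:]=0;m[:,385:]=0
n,l,st,c=cv2.connectedComponentsWithStats(m);
print(st[st[:,4]>60])
pts=cv2.findNonZero(m)
k=max(range(1,n),key=lambda i:st[i,4]);pts=cv2.findNonZero((l==k).astype(np.uint8)*255)
W=np.array([ray('top',p,12)[:2] for p in pts[:,0,:].astype(float)],np.float32)
r=cv2.minAreaRect(W);print(r,cv2.boxPoints(r))
for n_,uv,z in(('timer',(232,245),40),('jar',(217,212),106),('shaker',(299,147),90),('bowl',(395,236),25),('tabR',(351,219),75),('tabL',(265,243),75)):print(n_,ray('top',uv,z).round())
E
```

```text
[[     0      0    640    400 252596]
 [   247    160    130     99   3124]
 [   272    188     18     16    191]]Traceback (most recent call last):
  File "<stdin>", line 9, in <module>
  File "h.py", line 5, in ray
    p=camera_params(n);K=p['camera_matrix'];V=p['view'];R=V[:3,:3];c=-R.T@V[:3,3]
ValueError: time passes only in moves, steps and waits
```

View pics/crop1.png

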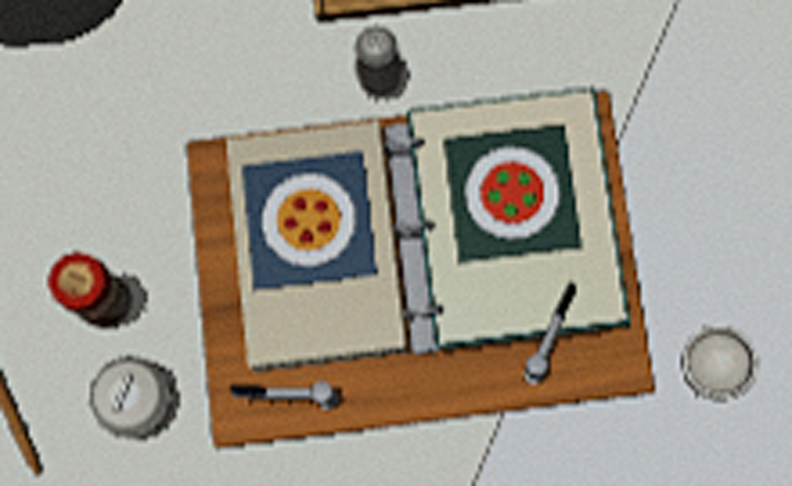

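The enlarged top view shows the right holder's pivot at (344,238) and its tab at about (352,219). The left pivot is at (285,245) and its tab at about (264,244). The bowl is centred at (395,236) and the timer at (232,245).

```bash
python3 - <<'E'
import rig,json
json.dump({n:{k:v.tolist() for k,v in rig.camera_params(n).items()} for n in('scene','top')},open('cam.json','w'))
E
sed -i '3a import json\nCAM={n:{k:np.array(v) for k,v in d.items()} for n,d in json.load(open("cam.json")).items()}\ncamera_params=CAM.get' h.py
python3 - <<'E'
from h import *
im=cv2.imread('pics/top0.png');hsv=cv2.cvtColor(im,cv2.COLOR_BGR2HSV)
m=cv2.inRange(hsv,(5,110,50),(18,255,255));m[:150]=0;m[:,:240]=0;m[265:]=0;m[:,385:]=0
n,l,st,c=cv2.connectedComponentsWithStats(m)
k=max(range(1,n),key=lambda i:st[i,4]);pts=cv2.findNonZero((l==k).astype(np.uint8)*255)
W=np.array([ray('top',p,12)[:2] for p in pts[:,0,:].astype(float)],np.float32)
r=cv2.minAreaRect(W);print(r,cv2.boxPoints(r))
for n_,uv,z in(('timer',(232,245),40),('jar',(217,212),106),('shaker',(299,147),90),('bowl',(395,236),25),('tabR',(352,219),75),('tabL',(264,243.5),75),('pivR',(344.4,238.1),68),('pivL',(285.3,244.7),68),('leafcorner far out',(195+598/3.6,135+88/3.6),55),('leaf near out',(195+628/3.6,135+325/3.6),52),('cR',(195+410/3.6,135+108/3.6),55),('near in',(195+438/3.6,135+347/3.6),52)):print(n_,ray('top',uv,z).round())
E
```

```text
((584.7283935546875, 138.02072143554688), (260.2173767089844, 362.6364440917969), 0.4085580110549927) [[453.3301   318.4066  ]
 [455.91592  -44.22065 ]
 [716.1267   -42.365143]
 [713.5409   320.2621  ]]
timer [499. 374.  40.]
jar [586. 395. 106.]
shaker [753. 150.  90.]
bowl [470. -99.  25.]
tabR [527.  24.  75.]
tabL [487. 277.  75.]
pivR [476.  52.  68.]
pivL [478. 219.  68.]
leafcorner far out [705. -29.  55.]
leaf near out [507. -26.  52.]
cR [706. 127.  55.]
near in [507. 127.  52.]
```

```bash
cat >> h.py <<'E'
O=np.array([606.7,138.,0]);YAW=.0071;F=Rn.from_euler('z',YAW)
def w(p): return O+F.apply(p)              # file -> world, mm
def rot(tilt): # tool y along +x file; tilt>0 leans fingers to point towards +y
    return F*Rn.from_euler('x',tilt)*Rn.from_euler('xyz',[np.pi,0,np.pi/2])
def plan(wps,commit=True):
    c=json.load(open('cmd.json'));p0=np.array(c['p']);R0=Rn.from_quat(c['q']);rows=[]
    for p,R in wps:
        rows.append((R0.inv().apply(np.array(p)-p0)/1000).round(3).tolist()); rv=(R0.inv()*R).as_rotvec().round(3).tolist()
        print(rows[-1],rv)
    if commit: json.dump({'p':(p0+R0.apply(np.array(rows[-1])*1000)).tolist(),'q':(R0*Rn.from_rotvec(rv)).as_quat().tolist()},open('cmd.json','w'))
def st():
    s=read_state();print('t',round(s['time'],2),s['eef_pos'].round(1),s['eef_rot'].round(3),'F',np.round(s['force'],1))
E
python3 - <<'E'
from h import *
json.dump({'p':[273.845,616.972,256.335],'q':Rn.from_euler('xyz',[np.pi,0,2.7238]).as_quat().tolist()},open('cmd.json','w'))
p=w([-52,-72,0]);p[2]=200;print(p);plan([(p,rot(0))])
E
```

```text
[555.21250636  65.63261785 200.        ]
[-0.481, -0.39, 0.056] [0.0, -0.0, 1.146]
```

Emit:
move_arm(deltas=[[[-0.24, -0.195, 0.0], [0, 0, 0.573], 0.0], [[-0.24, -0.195, 0.0], [0, 0, 0.573], 0.0], [[-0.24, -0.195, 0.0], [0, 0, 0.573], 0.0], [[-0.24, -0.195, 0.0], [0, 0, 0.573], 0.0], [[-0.24, -0.195, 0.0], [0, 0, 0.573], 0.0], [[-0.24, -0.195, 0.0], [0, 0, 0.573], 0.0], [[-0.24, -0.195, 0.0], [0, 0, 0.573], 0.0], [[-0.24, -0.195, 0.0], [0, 0, 0.573], 0.0], [[-0.481, -0.39, 0.056], [0, 0, 1.146], 0.0], [[-0.481, -0.39, 0.056], [0, 0, 1.146], 0.0], [[-0.481, -0.39, 0.056], [0, 0, 1.146], 0.0], [[-0.481, -0.39, 0.056], [0, 0, 1.146], 0.0], [[-0.481, -0.39, 0.056], [0, 0, 1.146], 0.0], [[-0.481, -0.39, 0.056], [0, 0, 1.146], 0.0], [[-0.481, -0.39, 0.056], [0, 0, 1.146], 0.0], [[-0.481, -0.39, 0.056], [0, 0, 1.146], 0.0], [[-0.481, -0.39, 0.056], [0, 0, 1.146], 0.0], [[-0.481, -0.39, 0.056], [0, 0, 1.146], 0.0]])

```text
time: 1.6
eef_pos: [555.2, 63.7, 199.6]
eef_rot: [-3.14, 0.001, 1.574]
force: [-0.6, 0.5, 0.3]
gripper_width: -0.002
gripper_force: 0.0
```

Run:
```python
from h import *
p=w([-52,-72,99]);plan([(p,rot(0))])
```

```text
[0.0, -0.0, 0.101] [-0.0, -0.0, -0.0]
```

Emit:
move_arm(deltas=[[[0, 0, 0.034], [0, 0, 0], 0.0], [[0, 0, 0.068], [0, 0, 0], 0.0], [[0, 0, 0.09], [0, 0, 0], 0.0], [[0, 0, 0.101], [0, 0, 0], 0.0], [[0, 0, 0.101], [0, 0, 0], 0.0]])

```text
time: 2.02
eef_pos: [553.1, 66.9, 97.0]
eef_rot: [-3.136, 0.0, 1.58]
force: [-0.4, 0.7, -0.3]
gripper_width: 0.002
gripper_force: 0.0
```

Run:
```python
from h import *
st()
im=read_camera('scene')[:,:,::-1];cv2.imwrite('pics/c2.png',cv2.resize(im[130:290,200:420],None,fx=3.5,fy=3.5,interpolation=cv2.INTER_CUBIC))
for z in (61,74):print((proj('scene',w([-52,-72,z]))-[200,130])*3.5)
P=[]
for a in np.linspace(.45,1.56,13):
    P.append((w([-125+58*np.cos(a)+18.5*np.sin(a),-85-58*np.sin(a)+18.5*np.cos(a),99]),rot(0)))
plan(P)
```

```text
t 2.02 [553.1  66.9  97. ] [-3.136  0.     1.58 ] F [-0.4  0.7 -0.3]
[436.84743118 294.00589664]
[436.85088272 280.44789707]
[-0.021, -0.013, 0.0] [-0.0, -0.0, -0.0]
[-0.027, -0.014, 0.0] [-0.0, -0.0, -0.0]
[-0.032, -0.015, 0.0] [-0.0, -0.0, -0.0]
[-0.037, -0.017, 0.0] [-0.0, -0.0, -0.0]
[-0.043, -0.02, 0.0] [-0.0, -0.0, -0.0]
[-0.047, -0.023, 0.0] [-0.0, -0.0, -0.0]
[-0.052, -0.026, 0.0] [-0.0, -0.0, -0.0]
[-0.056, -0.03, 0.0] [-0.0, -0.0, -0.0]
[-0.06, -0.034, 0.0] [-0.0, -0.0, -0.0]
[-0.063, -0.039, 0.0] [-0.0, -0.0, -0.0]
[-0.066, -0.044, 0.0] [-0.0, -0.0, -0.0]
[-0.069, -0.049, 0.0] [-0.0, -0.0, -0.0]
[-0.071, -0.054, 0.0] [-0.0, -0.0, -0.0]
```

View pics/c2.png

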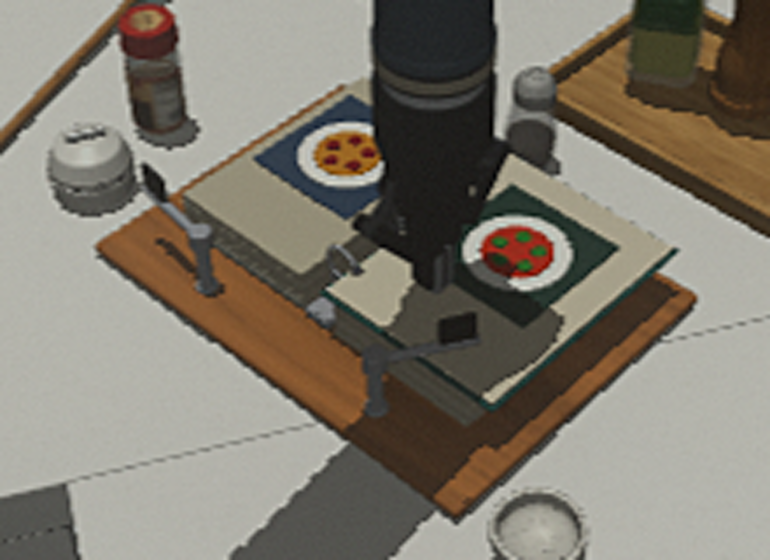

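The shut fingertips show at about (432,288), which matches a tip height of about 72 mm. The right tab at (457,328) lies in front of them, clear. Next I push it round the arc.

Emit:
move_arm(deltas=[[[-0.011, -0.007, 0], [0, 0, 0], 0.0], [[-0.021, -0.013, 0], [0, 0, 0], 0.0], [[-0.027, -0.014, 0], [0, 0, 0], 0.0], [[-0.032, -0.015, 0], [0, 0, 0], 0.0], [[-0.037, -0.017, 0], [0, 0, 0], 0.0], [[-0.043, -0.02, 0], [0, 0, 0], 0.0], [[-0.047, -0.023, 0], [0, 0, 0], 0.0], [[-0.052, -0.026, 0], [0, 0, 0], 0.0], [[-0.056, -0.03, 0], [0, 0, 0], 0.0], [[-0.06, -0.034, 0], [0, 0, 0], 0.0], [[-0.063, -0.039, 0], [0, 0, 0], 0.0], [[-0.066, -0.044, 0], [0, 0, 0], 0.0], [[-0.069, -0.049, 0], [0, 0, 0], 0.0], [[-0.071, -0.054, 0], [0, 0, 0], 0.0], [[-0.071, -0.054, 0], [0, 0, 0], 0.0], [[-0.071, -0.054, 0], [0, 0, 0], 0.0]])

```text
time: 3.4
eef_pos: [501.1, -6.3, 99.2]
eef_rot: [-3.141, 0.0, 1.578]
force: [0.8, 0.0, -0.1]
gripper_width: -0.001
gripper_force: 0.0
```

Run:
```python
from h import *
st()
im=read_camera('scene')[:,:,::-1];cv2.imwrite('pics/c3.png',cv2.resize(im[130:290,200:420],None,fx=3.5,fy=3.5,interpolation=cv2.INTER_CUBIC))
for a in(1.2,1.57):print((proj('scene',w([-125+56*np.cos(a),-85-56*np.sin(a),75]))-[200,130])*3.5)
```

```text
t 3.4 [501.1  -6.3  99.2] [-3.141  0.     1.578] F [ 0.8  0.  -0.1]
[456.63598898 372.63142545]
[439.45355841 393.77488103]
```

View pics/c3.png

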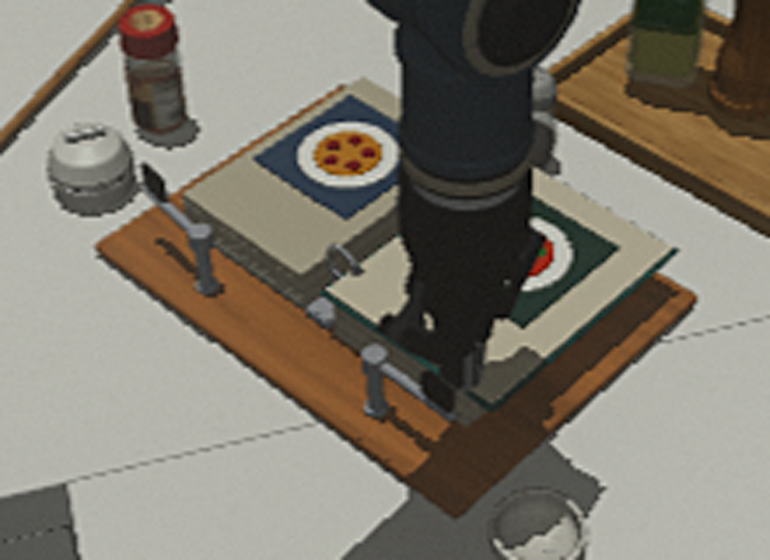

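The right tab is now at (440,391), which matches a holder angle of about 1.55 rad, so it stands clear along the front edge. Next I retreat upward and take the tilted pose on the right of the file.

```bash
cat >> h.py <<'E'
def tcp(x,cy,cz,t=np.pi/4): # TCP for upper tip corner at file (x,cy,cz)
    d=np.array([0,np.sin(t),-np.cos(t)]);n=np.array([0,np.cos(t),np.sin(t)])
    return w(np.array([x,cy,cz])-11*n-25*d),rot(t)
E
python3 - <<'E'
from h import *
c=np.array(json.load(open('cmd.json'))['p'])
plan([(c+[22,4,0],rot(0)),(c+[40,0,110],rot(0)),(w([15,-250,230]),rot(.4)),tcp(15,-225,150)])
plan([tcp(15,-200,34),tcp(15,-152,34)],False)
E
```

```text
[0.004, 0.022, 0.0] [-0.0, -0.0, -0.0]
[-0.0, 0.04, -0.11] [-0.0, -0.0, -0.0]
[-0.107, 0.121, -0.131] [0.0, 0.4, -0.0]
[-0.107, 0.121, -0.061] [0.0, 0.785, -0.0]
[-0.065, -0.0, 0.1] [0.0, 0.0, -0.0]
[-0.031, -0.0, 0.134] [0.0, 0.0, -0.0]
```

Emit:
move_arm(deltas=[[[0.004, 0.022, 0], [0, 0, 0], 0.0], [[0, 0.04, -0.04], [0, 0, 0], 0.0], [[0, 0.04, -0.075], [0, 0, 0], 0.0], [[0, 0.04, -0.11], [0, 0, 0], 0.0], [[-0.03, 0.065, -0.12], [0, 0.1, 0], 0.0], [[-0.055, 0.085, -0.125], [0, 0.2, 0], 0.0], [[-0.08, 0.105, -0.13], [0, 0.3, 0], 0.0], [[-0.107, 0.121, -0.131], [0, 0.4, 0], 0.0], [[-0.107, 0.121, -0.115], [0, 0.5, 0], 0.0], [[-0.107, 0.121, -0.1], [0, 0.6, 0], 0.0], [[-0.107, 0.121, -0.08], [0, 0.7, 0], 0.0], [[-0.107, 0.121, -0.061], [0, 0.785, 0], 0.0], [[-0.107, 0.121, -0.061], [0, 0.785, 0], 0.0], [[-0.107, 0.121, -0.061], [0, 0.785, 0], 0.0]])

```text
time: 4.62
eef_pos: [622.6, -113.0, 158.2]
eef_rot: [-3.135, -0.785, 1.572]
force: [0.3, -0.5, 0.9]
gripper_width: 0.003
gripper_force: 0.0
```

Run:
```python
from h import *
st();print(tcp(15,-225,150)[0],read_state()['joint_pos'].round(2))
```

```text
t 4.62 [ 622.6 -113.   158.2] [-3.135 -0.785  1.572] F [ 0.3 -0.5  0.9]
[ 623.47784348 -112.3430323   159.89949494] [ 0.27  0.69  0.2   1.63 -0.83  1.37  0.86]
```

Run:
```python
from h import *
plan([tcp(15,-205,36),tcp(15,-153,36)])
```

```text
[-0.067, -0.0, 0.095] [0.0, 0.0, -0.0]
[-0.03, -0.0, 0.132] [0.0, 0.0, -0.0]
```

Emit:
move_arm(deltas=[[[-0.02, 0, 0.03], [0, 0, 0], 0.0], [[-0.045, 0, 0.063], [0, 0, 0], 0.0], [[-0.067, 0, 0.095], [0, 0, 0], 0.0], [[-0.067, 0, 0.095], [0, 0, 0], 0.0], [[-0.058, 0, 0.104], [0, 0, 0], 0.0], [[-0.049, 0, 0.113], [0, 0, 0], 0.0], [[-0.04, 0, 0.122], [0, 0, 0], 0.0], [[-0.03, 0, 0.132], [0, 0, 0], 0.0], [[-0.03, 0, 0.132], [0, 0, 0], 0.0]])

```text
time: 5.37
eef_pos: [623.9, -36.6, 48.2]
eef_rot: [3.136, -0.785, 1.586]
force: [-0.2, 0.3, 0.0]
gripper_width: -0.003
gripper_force: 0.0
```

Run:
```python
from h import *
st();print(tcp(15,-153,36)[0])
im=read_camera('scene')[:,:,::-1];cv2.imwrite('pics/c4.png',cv2.resize(im[130:290,200:420],None,fx=3.5,fy=3.5,interpolation=cv2.INTER_CUBIC))
```

```text
t 5.37 [623.9 -36.6  48.2] [ 3.136 -0.785  1.586] F [-0.2  0.3  0. ]
[622.96664777 -40.34484706  45.89949494]
```

View pics/c4.png

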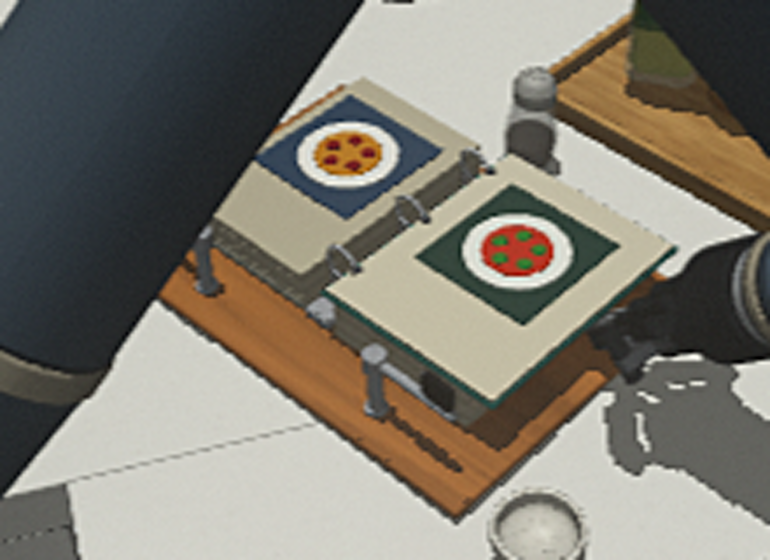

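The shut fingers sit under the leaf's fore-edge at about (610,335), with no contact force. The leaf is still flat and nothing else has moved. Next I lift it along the arc.

```bash
cat >> h.py <<'E'
s2=np.sqrt(.5)
def arc(th):
    q=lambda r:np.array([-r*np.cos(th)-3*np.sin(th),52+r*np.sin(th)-3*np.cos(th)])
    if th<np.pi/4: c=q(165)+14*np.array([s2,-s2])
    elif th<.75*np.pi: c=q(151)
    else: c=q(129)+22*np.array([s2,s2])
    return tcp(15,*c)
E
python3 - <<'E'
from h import *
plan([arc(t) for t in np.linspace(0,.9,18)])
E
```

```text
[0.001, -0.0, -0.004] [0.0, 0.0, -0.0]
[0.007, -0.0, -0.01] [0.0, 0.0, -0.0]
[0.013, -0.0, -0.016] [0.0, 0.0, -0.0]
[0.02, -0.0, -0.021] [0.0, 0.0, -0.0]
[0.027, -0.0, -0.026] [0.0, 0.0, -0.0]
[0.035, -0.0, -0.031] [0.0, 0.0, -0.0]
[0.042, -0.0, -0.035] [0.0, 0.0, -0.0]
[0.05, -0.0, -0.039] [0.0, 0.0, -0.0]
[0.058, -0.0, -0.043] [0.0, 0.0, -0.0]
[0.066, -0.0, -0.046] [0.0, 0.0, -0.0]
[0.075, -0.0, -0.048] [0.0, 0.0, -0.0]
[0.083, -0.0, -0.05] [0.0, 0.0, -0.0]
[0.092, -0.0, -0.052] [0.0, 0.0, -0.0]
[0.1, -0.0, -0.053] [0.0, 0.0, -0.0]
[0.109, -0.0, -0.054] [0.0, 0.0, -0.0]
[0.118, -0.0, -0.054] [0.0, 0.0, -0.0]
[0.126, -0.0, -0.054] [0.0, 0.0, -0.0]
[0.134, -0.0, -0.054] [0.0, 0.0, -0.0]
```

Emit:
move_arm(deltas=[[[0.001, 0, -0.004], [0, 0, 0], 0.0], [[0.007, 0, -0.01], [0, 0, 0], 0.0], [[0.013, 0, -0.016], [0, 0, 0], 0.0], [[0.02, 0, -0.021], [0, 0, 0], 0.0], [[0.027, 0, -0.026], [0, 0, 0], 0.0], [[0.035, 0, -0.031], [0, 0, 0], 0.0], [[0.042, 0, -0.035], [0, 0, 0], 0.0], [[0.05, 0, -0.039], [0, 0, 0], 0.0], [[0.058, 0, -0.043], [0, 0, 0], 0.0], [[0.066, 0, -0.046], [0, 0, 0], 0.0], [[0.075, 0, -0.048], [0, 0, 0], 0.0], [[0.083, 0, -0.05], [0, 0, 0], 0.0], [[0.092, 0, -0.052], [0, 0, 0], 0.0], [[0.1, 0, -0.053], [0, 0, 0], 0.0], [[0.109, 0, -0.054], [0, 0, 0], 0.0], [[0.118, 0, -0.054], [0, 0, 0], 0.0], [[0.126, 0, -0.054], [0, 0, 0], 0.0], [[0.134, 0, -0.054], [0, 0, 0], 0.0]])

```text
time: 6.92
eef_pos: [622.4, 17.6, 179.1]
eef_rot: [-3.141, -0.785, 1.578]
force: [-0.6, -0.6, -1.5]
gripper_width: 0.003
gripper_force: 0.7
```

Run:
```python
from h import *
st();print(arc(.9)[0],read_state()['joint_pos'].round(2))
im=read_camera('scene')[:,:,::-1];cv2.imwrite('pics/c5.png',cv2.resize(im[90:290,200:440],None,fx=3,fy=3,interpolation=cv2.INTER_CUBIC))
plan([arc(t) for t in np.linspace(.97,2.1,18)])
```

```text
t 6.92 [622.4  17.6 179.1] [-3.141 -0.785  1.578] F [-0.6 -0.6 -1.5]
[622.56346407  16.4406357  178.31702839] [ 0.11  0.59  0.15  1.74 -0.9   1.24  0.75]
[0.01, -0.0, 0.002] [0.0, 0.0, -0.0]
[0.02, -0.0, 0.004] [0.0, 0.0, -0.0]
[0.03, -0.0, 0.006] [0.0, 0.0, -0.0]
[0.039, -0.0, 0.009] [0.0, 0.0, -0.0]
[0.048, -0.0, 0.013] [0.0, 0.0, -0.0]
[0.057, -0.0, 0.018] [0.0, 0.0, -0.0]
[0.066, -0.0, 0.023] [0.0, 0.0, -0.0]
[0.074, -0.0, 0.028] [0.0, 0.0, -0.0]
[0.082, -0.0, 0.035] [0.0, 0.0, -0.0]
[0.09, -0.0, 0.041] [0.0, 0.0, -0.0]
[0.097, -0.0, 0.049] [0.0, 0.0, -0.0]
[0.103, -0.0, 0.056] [0.0, 0.0, -0.0]
[0.109, -0.0, 0.064] [0.0, 0.0, -0.0]
[0.115, -0.0, 0.073] [0.0, 0.0, -0.0]
[0.12, -0.0, 0.081] [0.0, 0.0, -0.0]
[0.124, -0.0, 0.09] [0.0, 0.0, -0.0]
[0.128, -0.0, 0.1] [0.0, 0.0, -0.0]
[0.131, -0.0, 0.109] [0.0, 0.0, -0.0]
```

View pics/c5.png

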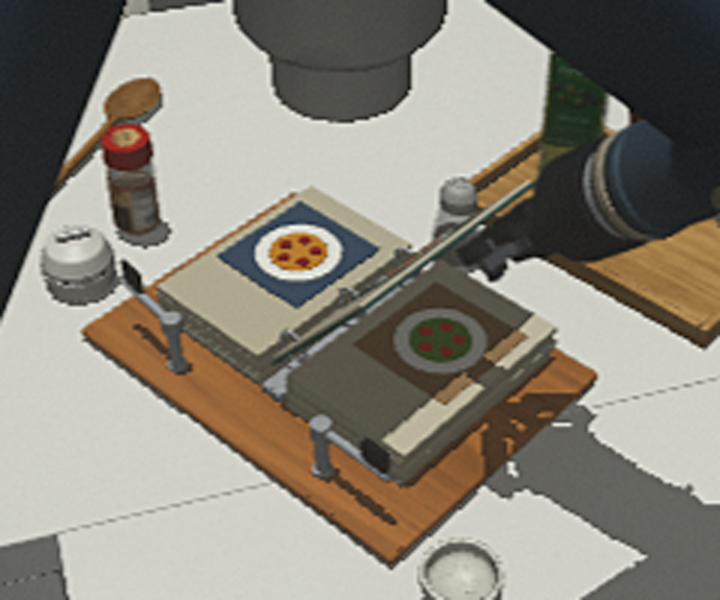

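The leaf stands at about 50 degrees, with its fore-edge from (280,355) to (530,190) and the fingers behind it. Everything else is in place. Joint 5 is nearing its limit, so I will ease the tilt as I continue.

```bash
cat >> h.py <<'E'
def arc2(th):
    t=np.interp(th,[.95,1.1,2.1,3.14],[.785,.785,.5,.35])
    q=lambda r:np.array([-r*np.cos(th)-3*np.sin(th),52+r*np.sin(th)-3*np.cos(th)])
    c=q(151) if th<np.pi-t else q(129)+22*np.array([np.cos(t),np.sin(t)])
    return tcp(15,*c,t)
E
python3 - <<'E'
from h import *
p,R=arc(.9);json.dump({'p':p.tolist(),'q':R.as_quat().tolist()},open('cmd.json','w'))
plan([arc2(t) for t in np.linspace(.97,2.1,18)])
E
```

```text
[0.01, 0.0, 0.001] [-0.0, -0.0, -0.0]
[0.02, -0.0, 0.003] [-0.0, -0.0, -0.0]
[0.03, 0.0, 0.006] [-0.0, -0.001, -0.0]
[0.04, -0.0, 0.009] [0.0, -0.02, -0.0]
[0.05, 0.0, 0.013] [-0.0, -0.039, -0.0]
[0.059, 0.0, 0.017] [0.0, -0.058, -0.0]
[0.068, 0.0, 0.022] [0.0, -0.077, -0.0]
[0.077, -0.0, 0.027] [0.0, -0.096, 0.0]
[0.086, -0.0, 0.033] [0.0, -0.115, 0.0]
[0.094, 0.0, 0.04] [0.0, -0.134, -0.0]
[0.101, -0.0, 0.047] [0.0, -0.153, -0.0]
[0.108, -0.0, 0.054] [-0.0, -0.172, -0.0]
[0.115, -0.0, 0.062] [0.0, -0.191, -0.0]
[0.121, 0.0, 0.071] [-0.0, -0.21, -0.0]
[0.126, -0.0, 0.079] [-0.0, -0.229, -0.0]
[0.131, 0.0, 0.088] [-0.0, -0.248, -0.0]
[0.135, -0.0, 0.098] [-0.0, -0.266, -0.0]
[0.139, -0.0, 0.107] [-0.0, -0.285, -0.0]
```

Emit:
move_arm(deltas=[[[0.01, 0, 0.001], [0, 0, 0], 0.0], [[0.02, 0, 0.003], [0, 0, 0], 0.0], [[0.03, 0, 0.006], [0, -0.001, 0], 0.0], [[0.04, 0, 0.009], [0, -0.02, 0], 0.0], [[0.05, 0, 0.013], [0, -0.039, 0], 0.0], [[0.059, 0, 0.017], [0, -0.058, 0], 0.0], [[0.068, 0, 0.022], [0, -0.077, 0], 0.0], [[0.077, 0, 0.027], [0, -0.096, 0], 0.0], [[0.086, 0, 0.033], [0, -0.115, 0], 0.0], [[0.094, 0, 0.04], [0, -0.134, 0], 0.0], [[0.101, 0, 0.047], [0, -0.153, 0], 0.0], [[0.108, 0, 0.054], [0, -0.172, 0], 0.0], [[0.115, 0, 0.062], [0, -0.191, 0], 0.0], [[0.121, 0, 0.071], [0, -0.21, 0], 0.0], [[0.126, 0, 0.079], [0, -0.229, 0], 0.0], [[0.131, 0, 0.088], [0, -0.248, 0], 0.0], [[0.135, 0, 0.098], [0, -0.266, 0], 0.0], [[0.139, 0, 0.107], [0, -0.285, 0], 0.0]])

```text
time: 8.47
eef_pos: [621.1, 192.2, 201.6]
eef_rot: [3.141, -0.5, 1.579]
force: [-0.4, 0.3, 0.7]
gripper_width: -0.002
gripper_force: 0.5
```

Run:
```python
from h import *
st();print(arc2(2.1)[0],read_state()['joint_pos'].round(2))
plan([arc2(t) for t in np.linspace(2.16,3.13,17)])
```

```text
t 8.47 [621.1 192.2 201.6] [ 3.141 -0.5    1.579] F [-0.4  0.3  0.7]
[621.33040311 190.10827542 200.5250358 ] [-0.29  0.47  0.17  1.76 -0.71  0.98  0.3 ]
[0.004, -0.0, 0.008] [-0.0, -0.009, 0.0]
[0.009, -0.0, 0.016] [-0.0, -0.018, -0.0]
[0.013, -0.0, 0.024] [-0.0, -0.027, 0.0]
[0.016, -0.0, 0.033] [-0.0, -0.035, -0.0]
[0.019, -0.0, 0.042] [-0.0, -0.044, -0.0]
[0.021, -0.0, 0.05] [-0.0, -0.053, -0.0]
[0.023, -0.0, 0.059] [-0.0, -0.062, 0.0]
[0.024, -0.0, 0.068] [-0.0, -0.07, -0.0]
[0.025, -0.0, 0.077] [-0.0, -0.079, -0.0]
[0.025, -0.0, 0.086] [-0.0, -0.088, -0.0]
[0.024, -0.0, 0.095] [-0.0, -0.096, 0.0]
[0.024, -0.0, 0.103] [-0.0, -0.105, -0.0]
[0.022, 0.0, 0.111] [-0.0, -0.114, -0.0]
[0.021, -0.0, 0.118] [-0.0, -0.123, -0.0]
[0.018, -0.0, 0.126] [-0.0, -0.131, -0.0]
[0.016, -0.0, 0.133] [-0.0, -0.14, 0.0]
[0.013, -0.0, 0.14] [-0.0, -0.149, 0.0]
```

Emit:
move_arm(deltas=[[[0.004, 0, 0.008], [0, -0.009, 0], 0.0], [[0.009, 0, 0.016], [0, -0.018, 0], 0.0], [[0.013, 0, 0.024], [0, -0.027, 0], 0.0], [[0.016, 0, 0.033], [0, -0.035, 0], 0.0], [[0.019, 0, 0.042], [0, -0.044, 0], 0.0], [[0.021, 0, 0.05], [0, -0.053, 0], 0.0], [[0.023, 0, 0.059], [0, -0.062, 0], 0.0], [[0.024, 0, 0.068], [0, -0.07, 0], 0.0], [[0.025, 0, 0.077], [0, -0.079, 0], 0.0], [[0.025, 0, 0.086], [0, -0.088, 0], 0.0], [[0.024, 0, 0.095], [0, -0.096, 0], 0.0], [[0.024, 0, 0.103], [0, -0.105, 0], 0.0], [[0.022, 0, 0.111], [0, -0.114, 0], 0.0], [[0.021, 0, 0.118], [0, -0.123, 0], 0.0], [[0.018, 0, 0.126], [0, -0.131, 0], 0.0], [[0.016, 0, 0.133], [0, -0.14, 0], 0.0], [[0.013, 0, 0.14], [0, -0.149, 0], 0.0], [[0.013, 0, 0.14], [0, -0.149, 0], 0.0], [[0.013, 0, 0.14], [0, -0.149, 0], 0.0]])

```text
time: 10.05
eef_pos: [620.4, 269.0, 83.8]
eef_rot: [-3.14, -0.35, 1.578]
force: [-0.7, 0.3, 1.1]
gripper_width: -0.002
gripper_force: 0.0
```

Run:
```python
from h import *
st();print(arc2(3.13)[0],read_state()['joint_pos'].round(2))
im=read_camera('scene')[:,:,::-1];cv2.imwrite('pics/c6.png',cv2.resize(im[90:290,200:440],None,fx=3,fy=3,interpolation=cv2.INTER_CUBIC))
```

```text
t 10.05 [620.4 269.   83.8] [-3.14  -0.35   1.578] F [-0.7  0.3  1.1]
[620.77181666 268.78110119  83.75392199] [-0.46  0.63  0.18  1.77 -0.67  0.75  0.18]
```

View pics/c6.png

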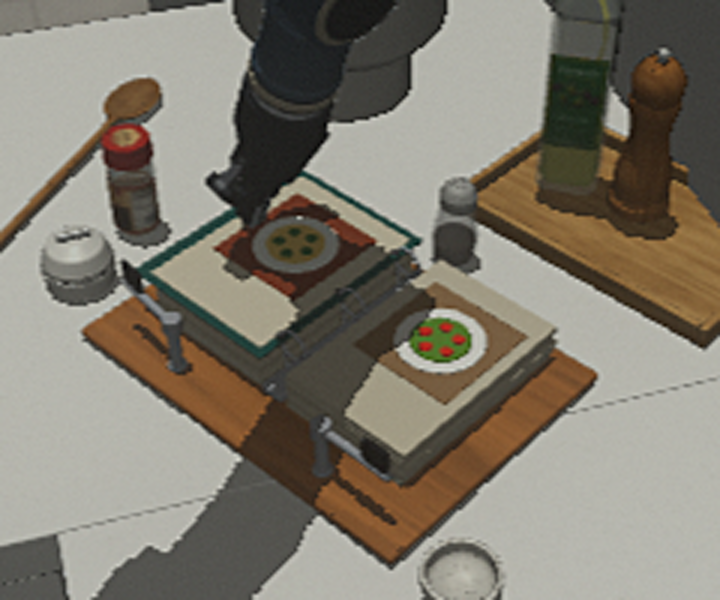

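The leaf lies on the left stack, with corners at (140,272), (262,352), (418,240) and (300,175). The left tab at (133,276) is just clear of it. I press slightly more to make sure it is flat.

Emit:
move_arm(deltas=[[[-0.001, 0, 0.002], [0, 0, 0], 0.0], [[-0.001, 0, 0.004], [0, 0, 0], 0.0], [[-0.001, 0, 0.004], [0, 0, 0], 0.0]])

```text
time: 10.35
eef_pos: [621.4, 268.7, 81.1]
eef_rot: [3.141, -0.351, 1.577]
force: [-1.1, -2.1, 2.8]
gripper_width: -0.003
gripper_force: 1.3
```

Run:
```python
from h import *
st()
# cmd update
c=json.load(open('cmd.json'));R=Rn.from_quat(c['q']);c['p']=(np.array(c['p'])+R.apply([-1,0,4])).tolist();json.dump(c,open('cmd.json','w'))
p=np.array(c['p'])
a=1.6
plan([(p+[0,0,60],R),(w([-70,110,170]),rot(.2)),(w([-185,141,170]),rot(0))])
plan([(w([-165,141,99]),rot(0))],False)
```

```text
t 10.35 [621.4 268.7  81.1] [ 3.141 -0.351  1.577] F [-1.1 -2.1  2.8]
[0.021, -0.0, -0.056] [0.0, 0.0, 0.0]
[0.011, -0.085, -0.092] [-0.0, -0.151, 0.0]
[0.04, -0.2, -0.081] [-0.0, -0.351, 0.0]
[0.0, 0.02, 0.071] [-0.0, -0.0, 0.0]
```

Emit:
move_arm(deltas=[[[0.007, 0, -0.02], [0, 0, 0], 0.0], [[0.014, 0, -0.04], [0, 0, 0], 0.0], [[0.021, 0, -0.056], [0, 0, 0], 0.0], [[0.018, -0.03, -0.07], [0, -0.05, 0], 0.0], [[0.014, -0.06, -0.08], [0, -0.1, 0], 0.0], [[0.011, -0.085, -0.092], [0, -0.151, 0], 0.0], [[0.02, -0.12, -0.09], [0, -0.22, 0], 0.0], [[0.03, -0.16, -0.085], [0, -0.29, 0], 0.0], [[0.04, -0.2, -0.081], [0, -0.351, 0], 0.0], [[0.04, -0.2, -0.081], [0, -0.351, 0], 0.0], [[0.04, -0.2, -0.081], [0, -0.351, 0], 0.0]])

```text
time: 11.27
eef_pos: [417.7, 280.8, 170.4]
eef_rot: [-3.141, -0.001, 1.586]
force: [1.4, -0.1, -0.2]
gripper_width: 0.001
gripper_force: 0.0
```

Run:
```python
from h import *
st();print(w([-185,141,170]))
im=read_camera('scene')[:,:,::-1];cv2.imwrite('pics/c7.png',cv2.resize(im[90:290,200:440],None,fx=3,fy=3,interpolation=cv2.INTER_CUBIC))
plan([(w([-165,141,99]),rot(0))])
P=[]
for a in np.linspace(1.6,.08,18):
    P.append((w([-125+57*np.cos(a)-18*np.sin(a),85+57*np.sin(a)+18*np.cos(a),99]),rot(0)))
plan(P)
```

```text
t 11.27 [417.7 280.8 170.4] [-3.141e+00 -1.000e-03  1.586e+00] F [ 1.4 -0.1 -0.2]
[420.70357132 277.68295715 170.        ]
[0.0, 0.02, 0.071] [-0.0, -0.0, 0.0]
[0.0, 0.02, 0.0] [-0.0, -0.0, 0.0]
[0.002, 0.025, 0.0] [-0.0, -0.0, 0.0]
[0.003, 0.031, 0.0] [-0.0, -0.0, 0.0]
[0.004, 0.036, 0.0] [-0.0, -0.0, 0.0]
[0.004, 0.041, 0.0] [-0.0, -0.0, 0.0]
[0.003, 0.047, 0.0] [-0.0, -0.0, 0.0]
[0.003, 0.052, 0.0] [-0.0, -0.0, 0.0]
[0.001, 0.057, 0.0] [-0.0, -0.0, 0.0]
[-0.0, 0.062, 0.0] [-0.0, -0.0, 0.0]
[-0.003, 0.067, 0.0] [-0.0, -0.0, 0.0]
[-0.005, 0.072, 0.0] [-0.0, -0.0, 0.0]
[-0.008, 0.076, 0.0] [-0.0, -0.0, 0.0]
[-0.012, 0.08, 0.0] [-0.0, -0.0, 0.0]
[-0.016, 0.084, 0.0] [-0.0, -0.0, 0.0]
[-0.02, 0.087, 0.0] [-0.0, -0.0, 0.0]
[-0.024, 0.09, 0.0] [-0.0, -0.0, 0.0]
[-0.029, 0.093, 0.0] [-0.0, -0.0, 0.0]
[-0.033, 0.095, 0.0] [-0.0, -0.0, 0.0]
```

View pics/c7.png

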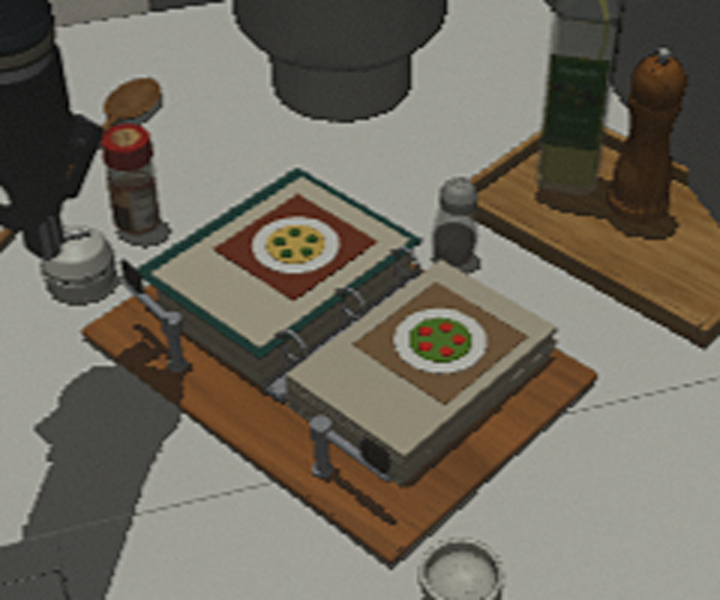

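The leaf lies flat with corners at (140,272), (262,352), (420,240) and (298,170). The left tab is at (133,276), untouched, and nothing else has been displaced. I check the corner pixels against a flat leaf while descending.

Emit:
move_arm(deltas=[[[0, 0.007, 0.025], [0, 0, 0], 0.0], [[0, 0.014, 0.05], [0, 0, 0], 0.0], [[0, 0.02, 0.071], [0, 0, 0], 0.0], [[0, 0.02, 0.071], [0, 0, 0], 0.0], [[0, 0.02, 0.071], [0, 0, 0], 0.0]])

```text
time: 11.73
eef_pos: [441.9, 275.9, 98.7]
eef_rot: [-3.141, 0.002, 1.574]
force: [0.9, -0.3, -0.4]
gripper_width: -0.002
gripper_force: 0.0
```

Run:
```python
from h import *
st();print(w([-165,141,99]))
for th in(3.14,3.06,2.98):
    print(th,[((proj('scene',w([x,-165*np.cos(th)-3*np.sin(th),52+165*np.sin(th)-3*np.cos(th)]))-[200,90])*3).round() for x in(-100,100)])
```

```text
t 11.73 [441.9 275.9  98.7] [-3.141e+00  2.000e-03  1.574e+00] F [ 0.9 -0.3 -0.4]
[440.70306722 277.82495595  99.        ]
3.14 [array([133., 273.]), array([297., 168.])]
3.06 [array([132., 261.]), array([298., 157.])]
2.98 [array([131., 251.]), array([298., 147.])]
```

Flat is confirmed. Now I swing the left holder in.

Emit:
move_arm(deltas=[[[0, 0.01, 0], [0, 0, 0], 0.0], [[0, 0.02, 0], [0, 0, 0], 0.0], [[0.002, 0.025, 0], [0, 0, 0], 0.0], [[0.003, 0.031, 0], [0, 0, 0], 0.0], [[0.004, 0.036, 0], [0, 0, 0], 0.0], [[0.004, 0.041, 0], [0, 0, 0], 0.0], [[0.003, 0.047, 0], [0, 0, 0], 0.0], [[0.003, 0.052, 0], [0, 0, 0], 0.0], [[0.001, 0.057, 0], [0, 0, 0], 0.0], [[0, 0.062, 0], [0, 0, 0], 0.0], [[-0.003, 0.067, 0], [0, 0, 0], 0.0], [[-0.005, 0.072, 0], [0, 0, 0], 0.0], [[-0.008, 0.076, 0], [0, 0, 0], 0.0], [[-0.012, 0.08, 0], [0, 0, 0], 0.0], [[-0.016, 0.084, 0], [0, 0, 0], 0.0], [[-0.02, 0.087, 0], [0, 0, 0], 0.0], [[-0.024, 0.09, 0], [0, 0, 0], 0.0], [[-0.029, 0.093, 0], [0, 0, 0], 0.0], [[-0.033, 0.095, 0], [0, 0, 0], 0.0], [[-0.033, 0.095, 0], [0, 0, 0], 0.0]])

```text
time: 13.4
eef_pos: [536.8, 244.1, 99.4]
eef_rot: [3.141, 0.0, 1.576]
force: [0.1, -0.2, 0.1]
gripper_width: -0.003
gripper_force: 0.0
```

Run:
```python
from h import *
st()
im=read_camera('scene')[:,:,::-1];cv2.imwrite('pics/c8.png',cv2.resize(im[90:290,200:440],None,fx=3,fy=3,interpolation=cv2.INTER_CUBIC))
for a in(0,.2,.35):print(a,((proj('scene',w([-125+56*np.cos(a),85+56*np.sin(a),75]))-[200,90])*3).round())
```

```text
t 13.4 [536.8 244.1  99.4] [3.141 0.    1.576] F [ 0.1 -0.2  0.1]
0 [221. 280.]
0.2 [211. 274.]
0.35 [203. 271.]
```

View pics/c8.png

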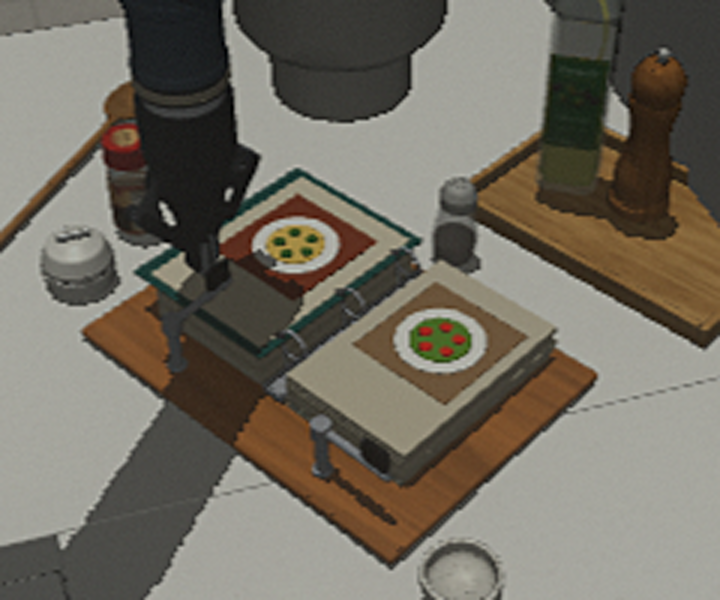

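The left tab is at about (217,276), so the holder stands at roughly 0.1 rad, and the leaf is still flat. I nudge it 3 mm more, then back off and up.

Emit:
move_arm(deltas=[[[-0.002, 0, 0], [0, 0, 0], 0.0], [[-0.003, 0, 0], [0, 0, 0], 0.0], [[-0.003, 0, 0], [0, 0, 0], 0.0], [[0.008, 0, 0], [0, 0, 0], 0.0], [[0.022, 0, 0], [0, 0, 0], 0.0], [[0.022, 0, -0.03], [0, 0, 0], 0.0], [[0.022, 0, -0.07], [0, 0, 0], 0.0], [[0.022, 0, -0.1], [0, 0, 0], 0.0], [[0.022, 0, -0.13], [0, 0, 0], 0.0], [[0.022, 0, -0.13], [0, 0, 0], 0.0], [[0.022, 0, -0.13], [0, 0, 0], 0.0], [[0.022, 0, -0.13], [0, 0, 0], 0.0]])

```text
time: 14.45
eef_pos: [535.0, 268.8, 228.7]
eef_rot: [-3.141, -0.0, 1.58]
force: [-0.2, -0.0, 0.1]
gripper_width: -0.003
gripper_force: 0.0
```

Run:
```python
from h import *
st()
im=read_camera('scene')[:,:,::-1];cv2.imwrite('pics/c9.png',cv2.resize(im[90:290,200:440],None,fx=3,fy=3,interpolation=cv2.INTER_CUBIC))
```

```text
t 14.45 [535.  268.8 228.7] [-3.141 -0.     1.58 ] F [-0.2 -0.   0.1]
```

View pics/c9.png

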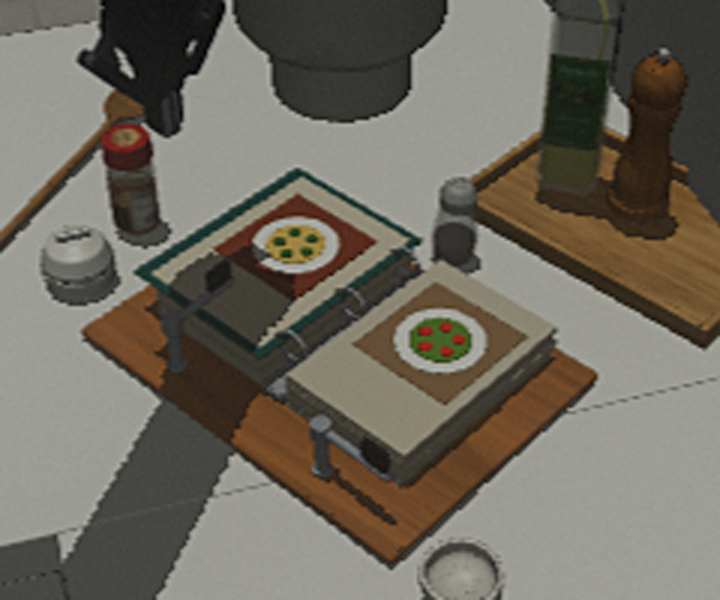

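The left holder points along the rings with its tab at (218,275), the leaf is flat, and the right holder stands off with its tab at (375,455). The arm is clear.

```bash
python3 -c "
from rig import *
print(close_job())"
```

```text
the job is handed in; nothing more can be done
None
```

I turned the page and handed the job in at about 14.5 s of the 72 s allowed. In the last camera pictures the leaf lies flat on the left stack with the left holder in over it, the right holder stands off along the front edge, and nothing around it has visibly moved. The hand-in call returned no verdict.

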